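# Load the orbital shaker from a stack of sample jars

## Task

Load the shaker: take the stack of four sample jars apart and seat each jar upright in the clamp of its own size on the shaker's platform, right down on the clamp's base, and let go of it. Do not drop or tip over any jar, and do not knock aside the wash bottle and the glass beaker that stand by the stack.

Things in the scene. Friction and masses are not known exactly. Their poses are not given: they have to be found in the camera images.
- jar_small: small sample jar: upright cylinder 30 mm across (foot and lid alike), 44 mm tall, white plastic, paper label, flat black screw lid 16 mm high with a white disc on top; rigid, grip it anywhere on its side. Top of the stack, about 40 g. Each jar stands loose on the next wider one's lid, up to 4 mm off-centre. Origin: centre of its underside, z up.
- jar_medium: medium sample jar: upright cylinder 42 mm across (foot and lid alike), 48 mm tall, white plastic, paper label, flat black screw lid 16 mm high with a white disc on top; rigid, grip it anywhere on its side. Under the small jar, about 80 g. Each jar stands loose on the next wider one's lid, up to 4 mm off-centre. Origin: centre of its underside, z up.
- jar_large: large sample jar: upright cylinder 54 mm across (foot and lid alike), 52 mm tall, white plastic, paper label, flat black screw lid 16 mm high with a white disc on top; rigid, grip it anywhere on its side. Under the medium jar, about 130 g. Each jar stands loose on the next wider one's lid, up to 4 mm off-centre. Origin: centre of its underside, z up.
- jar_wide: wide sample jar: upright cylinder 66 mm across (foot and lid alike), 56 mm tall, white plastic, paper label, flat black screw lid 16 mm high with a white disc on top; rigid, grip it anywhere on its side. Bottom of the stack, on the bench, about 200 g. Each jar stands loose on the next wider one's lid, up to 4 mm off-centre. Origin: centre of its underside, z up.
- clamp_small: clamp for the small jar, fixed on the shaker's blue mat (100 mm above the bench): steel base plate 48 mm across, 4 mm thick, four rigid arms at 45 deg to its x, y, 36 mm apart inside, 26 mm high over the mat, flared at the top to guide a jar in from above. Clamps stand about 115 mm apart in a square. Origin: underside centre on the mat, z up; a seated jar's underside is 4 mm above it.
- clamp_medium: clamp for the medium jar, fixed on the shaker's blue mat (100 mm above the bench): steel base plate 60 mm across, 4 mm thick, four rigid arms at 45 deg to its x, y, 48 mm apart inside, 26 mm high over the mat, flared at the top to guide a jar in from above. Clamps stand about 115 mm apart in a square. Origin: underside centre on the mat, z up; a seated jar's underside is 4 mm above it.
- clamp_large: clamp for the large jar, fixed on the shaker's blue mat (100 mm above the bench): steel base plate 72 mm across, 4 mm thick, four rigid arms at 45 deg to its x, y, 60 mm apart inside, 26 mm high over the mat, flared at the top to guide a jar in from above. Clamps stand about 115 mm apart in a square. Origin: underside centre on the mat, z up; a seated jar's underside is 4 mm above it.
- clamp_wide: clamp for the wide jar, fixed on the shaker's blue mat (100 mm above the bench): steel base plate 84 mm across, 4 mm thick, four rigid arms at 45 deg to its x, y, 72 mm apart inside, 26 mm high over the mat, flared at the top to guide a jar in from above. Clamps stand about 115 mm apart in a square. Origin: underside centre on the mat, z up; a seated jar's underside is 4 mm above it.
- wash_bottle: bystander: white wash bottle with orange cap and a thin bent spout, 58 mm in diameter, 165 mm tall with the spout, the spout reaching 46 mm out along its x; loose on the bench near the stack. Origin: centre of the underside.
- beaker: bystander: empty glass beaker, 66 mm in diameter, 70 mm tall, loose on the bench near the stack. Origin: centre of the underside.
Things that resemble listed ones, but are neither listed nor needed, are in the scene too. Leave any purple or yellow look-alike of the jar_wide alone.

How it is judged:
By the outcome, as a careful person would: the job done as asked, in the order asked, and still so for the second after the job is handed in, with the robot touching nothing.
It also fails if it takes over 115 s, if anything falls off the work surface, if the arm or the gripper's body presses on something with over 40 N, if the wrist force passes 120 N, or if a joint passes its speed limit or range.

## Robot

A 7-joint arm with a two-finger parallel gripper is mounted at the origin on the work surface. World frame = base frame: x ahead of the robot, y to its left, z up, the work surface at z = 0. Lengths are in m, angles in rad, forces in N, time in s.
With the tool pointing down it reaches from about 0.425 to 0.8 m from the base axis. Payload 8.3 kg.
Tool frame: the origin (TCP) lies at the very end of the fingers, on their centre line; the grasp point (between the pads) lies 19 mm behind it; z points along the fingers, y is the line along which they close (so a half turn about z gives the same grasp; the last joint's range is limited). The gripper opens to 85 mm and grips with 20 to 120 N. Pads are 22 mm wide; open, the fingers measure 114 mm over their backs; the gripper's body (76 mm by 85 mm) begins 54 mm behind the grasp point. The pads swing forward as they close: fully open they stand 13 mm farther back than shut.
Start: joints at [1.08, 0.383, 0.016, 1.37, -0.006, 1.388, -0.046], TCP at [0.259, -0.569, 0.231] pointing down, gripper open.
Joint ranges: [-2.95, 2.95], [-0.25, 2.06], [-1.52, 1.56], [0.18, 2.33], [-1.44, 4.58], [0.02, 2.06], [-3.01, 3.01]. Speed limits (rad/s): [2.39, 2.39, 3.01, 3.01, 3.14, 3.14, 3.14].

## Interface

Orientations are given as a unit quaternion [x, y, z, w].
In Python, from rig import manip gives the robot as it stands.
- The arm moves only by the shell command python3 -m pendant 'ROWS'. ROWS is JSON, a list of rows, each a list of 7 numbers: the shift along the world's x, y, z in m, then the turn, a rotation vector about the world's x, y, z in degrees, then the opening, from 0 (shut) to 1 (fully open). A call has 1 to 20 rows; each row is the pose to reach, as a shift and turn from the pose commanded when the call began; what a row does not reach only later rows make up. A row lasts 1/8 s, in which the tool goes at most 62.5 mm and 10.7 degrees, less where a joint would pass 70% of its speed; a pose out of reach is approached as far as the arm can. A call with a gripper value outside its range is refused whole. The fingers move at their own pace and stop on an object; the grip force is fixed at half the most. Time passes only in rows, so rows that repeat a pose let the fingers close. It gives the time, the measured TCP pose, the force, the opening and the grip force at its end, in the units of the state.
- manip.observe(): the state, without advancing time (a new reading comes with each control period).
- manip.capture(name): name is "scene" or "top" or "wrist"; returns a dict with "color" (384x512x3 uint8, red, green, blue), "intrinsics" (3x3 intrinsics, pixels), "dist" ([k1, k2, p1, p2, k3] as OpenCV has them; the pictures are not rectified), "rvec" (rotation vector, rad) and "tvec" (3), from world to camera coordinates, as OpenCV has them. Camera axes: x right, y down, z forward; pixel columns grow to the right and rows downward; lengths in m; the calibration is good to about 2 mm. A picture is of the moment at which its call begins. There is no depth.
- manip.job_done(): hands the job in; it is judged then, once.
The state is a dict: "clock": time; "joint_positions": joint angles; "dq": joint speeds; "joint_efforts": joint torques, N m; "eef_pos": TCP position; "eef_rot": TCP orientation; "wrist_force": force on the tool from outside, world axes, zero at the start; "wrist_torque": the same for the moment, N m; "width": finger opening in m; "grasp_force": force on a finger pad.
Only numpy, scipy, OpenCV 4.12 (cv2) and the standard library are available. Lean on these libraries where they do the work, as an engineer would, in place of code of your own. Each camera call takes 0.05 s, during which the arm holds its last target. There are 200 camera calls.

## Working session

There is one attempt and no reset: what is moved stays moved. The work goes in short steps, Python scripts to look and compute and a shell command to move; the robot and the scene stay as the last step left them, time stands still between calls to the robot, and variables do not carry over. Pictures are saved under pics/ and viewed, at most 14 in all, crops included, and the job is handed in when it is done.

```bash
ls; mkdir -p pics; cat > h.py <<'E'
import numpy as np, cv2
from rig import manip
def cap(n,f=None):
    c=manip.capture(n)
    if f: cv2.imwrite('pics/'+f,c['color'][:,:,::-1])
    return c
def ray(c,uv,z):
    p=cv2.undistortPoints(np.array([[uv]],float),np.array(c['intrinsics']),np.array(c['dist']))[0,0]
    R=cv2.Rodrigues(np.array(c['rvec']))[0];t=np.array(c['tvec']).ravel()
    o=-R.T@t;d=R.T@np.array([p[0],p[1],1]);return o+d*(z-o[2])/d[2]
def proj(c,P):
    return cv2.projectPoints(np.array(P,float).reshape(-1,1,3),np.array(c['rvec']),np.array(c['tvec']),np.array(c['intrinsics']),np.array(c['dist']))[0][:,0]
E
python3 - <<'E'
from h import *
import pickle
a=cap('scene','scene0.png');b=cap('top','top0.png');pickle.dump((a,b),open('c0.pkl','wb'))
for c in(a,b):
    R=cv2.Rodrigues(np.array(c['rvec']))[0];print(-R.T@np.array(c['tvec']).ravel())
s=manip.observe();print({k:np.round(v,3) for k,v in s.items()})
E
```

```text
pics
[1.28891    0.16741614 0.8294061 ]
[ 0.39958623 -0.00359919  0.87920529]
{'clock': np.float64(0.1), 'joint_positions': array([ 1.08 ,  0.384,  0.016,  1.371, -0.006,  1.388, -0.047]), 'dq': array([-0.   , -0.002, -0.002, -0.002, -0.001,  0.002, -0.   ]), 'joint_efforts': array([ 4.0000e-03, -6.2913e+01,  8.4800e-01, -3.7276e+01,  1.7000e-02,
        1.0000e-02,  0.0000e+00]), 'eef_pos': array([ 0.259, -0.568,  0.23 ]), 'eef_rot': array([ 0.977,  0.212, -0.   , -0.001]), 'wrist_force': array([1.102, 0.212, 0.178]), 'wrist_torque': array([-0.012,  0.023, -0.007]), 'grasp_force': np.float64(0.0), 'width': np.float64(0.085)}
```

View pics/scene0.png

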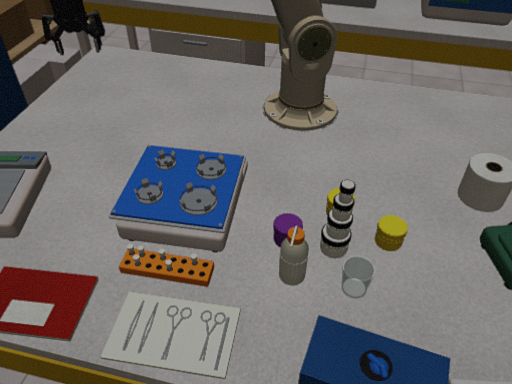

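View pics/top0.png

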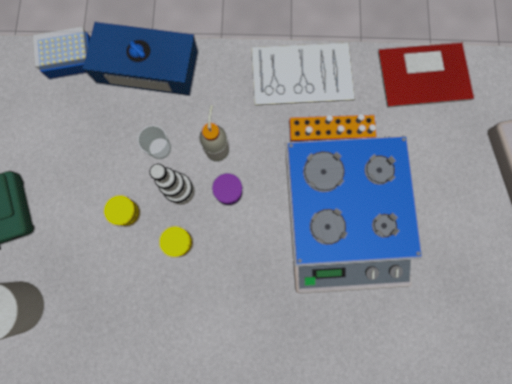

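The scene image shows the stack at (338,215) with the wash bottle at (293,258) and the beaker at (357,277). The purple look-alike is at (288,230) and the yellow ones are at (340,200) and (391,232). The clamps are at (166,159), (210,167), (149,190) and (198,200). In the top image the stack runs from (158,172) to (177,188), with the clamps at (324,171), (381,169), (328,227) and (386,225).

Candidates for the stack, by top-image pixel, are the white and black stack (170,183), the purple jar (227,188), and the yellow jars (120,211) and (175,241). The white stack with black lids matches the description. Next I'll take close crops.

```bash
python3 - <<'E'
import cv2
a=cv2.imread('pics/top0.png');b=cv2.imread('pics/scene0.png')
I=cv2.INTER_CUBIC
cv2.imwrite('pics/crA.png',cv2.resize(a[110:260,95:255],None,fx=4,fy=4,interpolation=I)[:600])
cv2.imwrite('pics/crB.png',cv2.resize(a[135:255,285:425],None,fx=5,fy=5,interpolation=I))
E
```

```text
(no output)
```

View pics/crA.png

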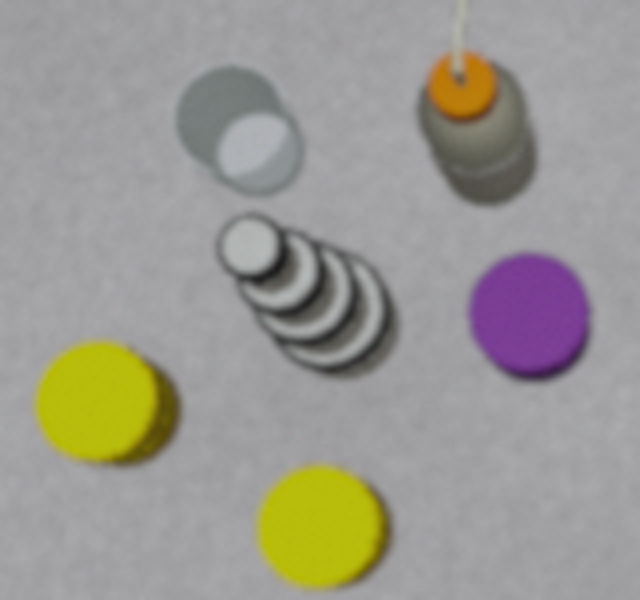

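View pics/crB.png

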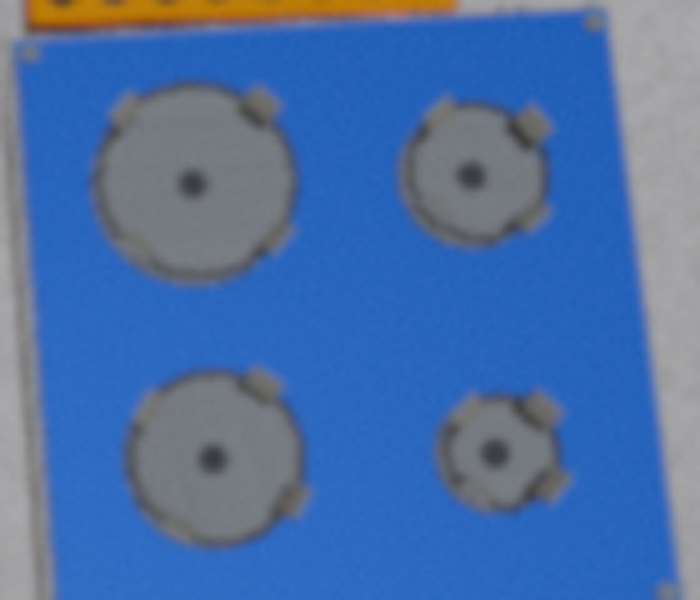

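The crop confirms the choice: a white and black stack with the small lid at crop (251,247). The lower lids' right and bottom edges are at about (321,314), (356,342) and (391,371). The clamp hubs are at crop B (193,184) wide, (472,176) medium, (212,459) large and (496,454) small.

```bash
python3 - <<'E'
from h import *
import pickle
from scipy.optimize import fsolve
a,b=pickle.load(open('c0.pkl','rb'))
f=lambda x,y,s,ox,oy:((x+.5)/s-.5+ox,(y+.5)/s-.5+oy)
A=lambda x,y:f(x,y,4,95,110);B=lambda x,y:f(x,y,5,285,135)
cl={k:ray(b,B(*p),.104) for k,p in dict(wide=(193,184),medium=(472,176),large=(212,459),small=(496,454)).items()}
for k,v in cl.items():print(k,v.round(4))
for p,q in [('wide','medium'),('wide','large'),('medium','small'),('large','small')]:
  d=cl[p]-cl[q];print(p,q,np.linalg.norm(d).round(4),np.degrees(np.arctan2(d[1],d[0])).round(1))
th=np.linspace(0,2*np.pi,90)
def circ(x,y,z,r):return np.c_[x+r*np.cos(th),y+r*np.sin(th),0*th+z]
J={}
for n,z,r,e in [('small',.2,.015,(286,282)),('medium',.156,.021,(321,314)),('large',.108,.027,(356,342)),('wide',.056,.033,(391,371))]:
  e=A(*e)
  g=lambda p:proj(b,circ(*p,z,r)).max(0)-e
  J[n]=fsolve(g,ray(b,e,z)[:2],epsfcn=1e-6);print(n,J[n].round(4))
print('small by centre',ray(b,A(251,247),.2).round(4))
for n,p,z in [('beaker floor',(230,115),.0),('beaker 2',(260,153),.0),('beaker rim',(230,115),.07),('bottlecap',(463,86),.13),('bottle base',(489,157),0),('purple',(530,313),.056),('y1',(98,400),.056),('y2',(321,526),.056)]:print(n,ray(b,A(*p),z).round(3))
# overlays in scene
im=cv2.resize(a['color'][:,:,::-1].copy(),None,fx=4,fy=4,interpolation=cv2.INTER_CUBIC)
for n,z,r in [('small',.2,.015),('medium',.156,.021),('large',.108,.027),('wide',.056,.033)]:
  for zz in (z,):
    cv2.polylines(im,[((proj(a,circ(*J[n],zz,r))+.5)*4-.5).round().astype(int)],True,(0,0,255))
for n,r in dict(small=.024,medium=.03,large=.036,wide=.042).items():
  cv2.polylines(im,[((proj(a,circ(*cl[n][:2],.104,r))+.5)*4-.5).round().astype(int)],True,(0,0,255))
cv2.imwrite('pics/ov.png',np.hstack([im[4*140:4*220,4*130:4*230],im[4*175:4*255+0,4*310:4*410]]))
E
```

```text
wide [ 0.5873 -0.1332  0.104 ]
medium [ 0.5936 -0.2483  0.104 ]
large [ 0.4743 -0.1404  0.104 ]
small [ 0.4791 -0.2546  0.104 ]
wide medium 0.1152 93.2
wide large 0.1131 3.6
medium small 0.1147 3.2
large small 0.1143 92.4
small [0.5555 0.1806]
medium [0.5553 0.18  ]
large [0.5562 0.1784]
wide [0.5555 0.1751]
small by centre [0.5566 0.1815 0.2   ]
beaker floor [0.683 0.254 0.   ]
beaker 2 [0.66  0.235 0.   ]
beaker rim [0.66  0.234 0.07 ]
bottlecap [0.659 0.099 0.13 ]
bottle base [0.661 0.099 0.   ]
purple [0.557 0.067 0.056]
y1 [0.504 0.297 0.056]
y2 [0.44  0.173 0.056]
```

View pics/ov.png

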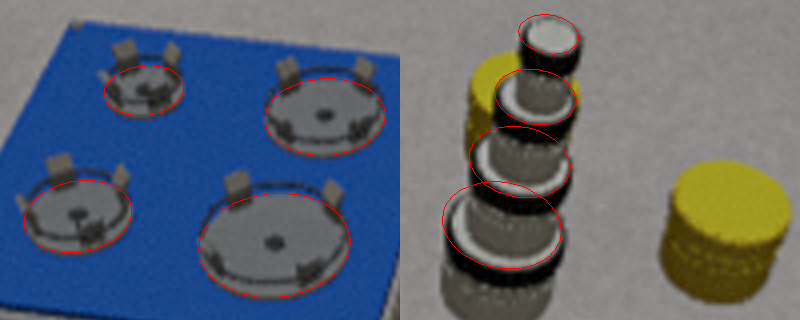

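The clamp measurements agree: 113–115 mm apart in a square, turned about 3.3°, on the plate plane. The stack measures about (0.557, 0.18) and the sizes fit. I'll approach above the stack with the closing line at 93°, which lies between the clamp arms and clears the neighbours.

```bash
python3 -m pendant '[[0.04,0.02,0.02,0,0,-5,1],[0.09,0.05,0.04,0,0,-10,1],[0.14,0.09,0.06,0,0,-15,1],[0.19,0.13,0.07,0,0,-21,1],[0.23,0.18,0.07,0,0,-21,1],[0.26,0.23,0.07,0,0,-21,1],[0.28,0.28,0.07,0,0,-21,1],[0.29,0.34,0.07,0,0,-21,1],[0.298,0.4,0.07,0,0,-21,1],[0.298,0.46,0.07,0,0,-21,1],[0.298,0.52,0.07,0,0,-21,1],[0.298,0.58,0.07,0,0,-21,1],[0.298,0.64,0.07,0,0,-21,1],[0.298,0.69,0.07,0,0,-21,1],[0.298,0.73,0.07,0,0,-21,1],[0.298,0.75,0.07,0,0,-21,1],[0.298,0.75,0.07,0,0,-21,1],[0.298,0.75,0.07,0,0,-21,1]]'
python3 - <<'E'
from h import *
import pickle
c=cap('wrist','w1.png');s=manip.observe()
print(s['eef_pos'].round(4),s['eef_rot'].round(3),s['joint_positions'].round(2))
q=s['eef_rot'];print('closing deg',np.degrees(np.arctan2(1-2*(q[0]**2+q[2]**2),2*(q[0]*q[1]-q[2]*q[3]))))
print(proj(c,[[.557,.181,.2]]))
R=cv2.Rodrigues(np.array(c['rvec']))[0];print(-R.T@np.array(c['tvec']).ravel())
pickle.dump(c,open('w1.pkl','wb'))
E
```

```text
clock: 2.35
eef_pos: [0.5579, 0.1789, 0.3011]
eef_rot: [1.0, 0.029, 0.0, 0.001]
wrist_force: [-0.9, 0.1, 0.6]
width: 0.0854
grasp_force: 0.0
[0.558  0.1789 0.3012] [1.    0.029 0.    0.001] [-0.09  0.3  -0.37  1.34  0.11  1.52 -1.96]
closing deg -86.67439676001982
[[249.43215827 194.78497243]]
[0.63429677 0.183694   0.44362625]
```

View pics/w1.png

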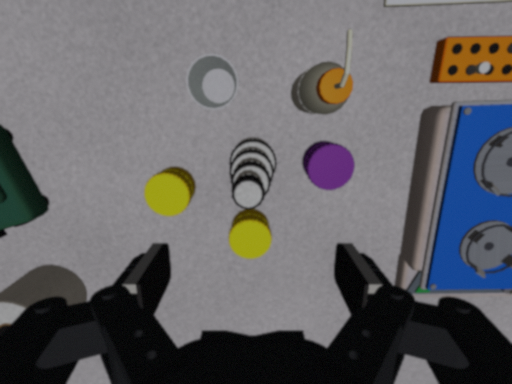

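The wrist view shows the small lid at (248,193), against a projected (249,195), so it agrees to about 1 mm. The purple jar at (330,165), the yellow ones and the bottle are clear of the finger line. I'll descend, grip and lift the small jar.

```bash
python3 -m pendant '[[0,0.001,-0.03,0,0,0,1],[0,0.001,-0.06,0,0,0,1],[0,0.001,-0.09,0,0,0,1],[0,0.001,-0.11,0,0,0,1],[0,0.001,-0.12,0,0,0,1],[0,0.001,-0.12,0,0,0,1],[0,0.001,-0.12,0,0,0,1],[0,0.001,-0.12,0,0,0,0.6],[0,0.001,-0.12,0,0,0,0.5]]'
```

```text
clock: 3.52
eef_pos: [0.5576, 0.1825, 0.1819]
eef_rot: [1.0, 0.031, 0.0, -0.0]
wrist_force: [-0.3, 0.2, -0.2]
width: 0.0514
grasp_force: 0.0
```

```bash
python3 -m pendant '[[0,-0.0005,-0.003,0,0,0,0.45],[0,-0.0005,-0.003,0,0,0,0.35],[0,-0.0005,-0.003,0,0,0,0.3],[0,-0.0005,-0.003,0,0,0,0.2],[0,-0.0005,-0.003,0,0,0,0],[0,-0.0005,-0.003,0,0,0,0],[0,-0.0005,0.002,0,0,0,0],[0,-0.0005,0.015,0,0,0,0],[0,-0.0005,0.04,0,0,0,0],[0,-0.0005,0.07,0,0,0,0],[0,-0.0005,0.1,0,0,0,0],[0,-0.0005,0.12,0,0,0,0],[0,-0.0005,0.12,0,0,0,0]]'
python3 - <<'E'
from h import *
import cv2
w=cap('wrist');s=cap('scene')
cv2.imwrite('pics/g1.png',np.hstack([cv2.resize(w['color'],(400,300)),cv2.resize(s['color'][100:280,270:430],(400,450))[:300]])[:,:,::-1])
E
```

```text
clock: 5.15
eef_pos: [0.5581, 0.1824, 0.304]
eef_rot: [1.0, 0.031, 0.002, -0.001]
wrist_force: [-0.3, -0.0, -0.6]
width: 0.028
grasp_force: 59.1
```

View pics/g1.png

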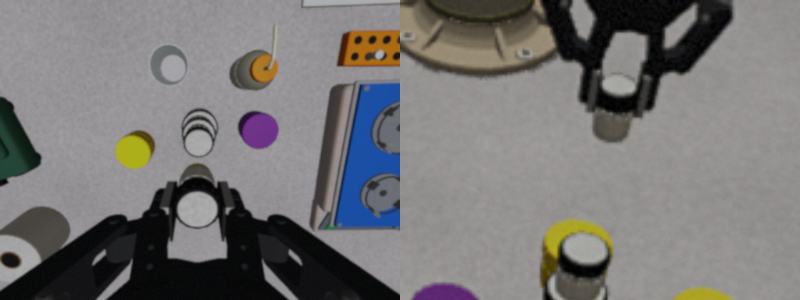

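The jar is held upright with its lid at wrist pixel ≈(253,265), and the other three still stand. I'll measure the in-hand offset from the lid disc.

```bash
cat >> h.py <<'E'
def held(dz,r,box=(180,225,330,384),file=None):
    """centre of held jar's white disc vs TCP; dz = lid top above TCP"""
    c=cap('wrist');s=manip.observe();p=s['eef_pos']
    z=p[2]+dz;e=proj(c,[[p[0],p[1],z]])[0]
    g=cv2.cvtColor(c['color'],cv2.COLOR_RGB2GRAY);m=(g>120).astype(np.uint8)
    n,l,st,ce=cv2.connectedComponentsWithStats(m)
    i=l[int(round(e[1])),int(round(e[0]))]
    q=ray(c,ce[i],z)
    print('tcp',p.round(4),'exp px',e.round(1),'blob',ce[i].round(1),st[i],'offset mm',((q-p)[:2]*1000).round(1),'disc dia mm',[(np.linalg.norm(ray(c,(st[i][0],ce[i][1]),z)-ray(c,(st[i][0]+st[i][2],ce[i][1]),z))*1000).round(1)])
    return c,s
E
python3 - <<'E'
from h import *
held(.021,.015)
E
```

```text
tcp [0.557  0.1817 0.3004] exp px [252.2 267.7] blob [252.2 267.6] [ 227  246   51   44 1778] offset mm [ 0. -0.] disc dia mm [np.float64(25.3)]
```

```bash
python3 -m pendant '[[0,-0.02,0,0,0,0,0],[-0.005,-0.055,0,0,0,0,0],[-0.01,-0.1,0,0,0,0,0],[-0.02,-0.15,0,0,0,0,0],[-0.03,-0.2,0,0,0,0,0],[-0.04,-0.25,0,0,0,0,0],[-0.05,-0.3,0,0,0,0,0],[-0.06,-0.35,0,0,0,0,0],[-0.07,-0.395,0,0,0,0,0],[-0.078,-0.425,0,0,0,0,0],[-0.078,-0.436,0,0,0,0,0],[-0.078,-0.436,-0.03,0,0,0,0],[-0.078,-0.436,-0.07,0,0,0,0],[-0.078,-0.436,-0.11,0,0,0,0],[-0.078,-0.436,-0.125,0,0,0,0],[-0.078,-0.436,-0.13,0,0,0,0],[-0.078,-0.436,-0.13,0,0,0,0],[-0.078,-0.436,-0.13,0,0,0,0]]'
python3 - <<'E'
from h import *
w=cap('wrist');s=cap('scene')
a=cv2.resize(w['color'],(400,300));b=cv2.resize(s['color'][120:225,120:260],(400,300),interpolation=cv2.INTER_CUBIC)
cv2.imwrite('pics/p1.png',np.hstack([a,b])[:,:,::-1])
print(manip.observe()['eef_pos'])
E
```

```text
clock: 7.55
eef_pos: [0.4802, -0.2545, 0.1728]
eef_rot: [1.0, 0.031, 0.001, 0.001]
wrist_force: [0.6, 0.2, -0.1]
width: 0.0281
grasp_force: 59.2
[ 0.47989929 -0.25441129  0.1723984 ]
```

View pics/p1.png

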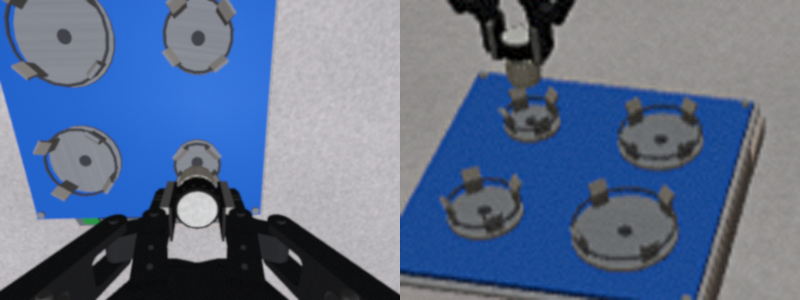

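The jar hangs above the small clamp. The wrist view shows the hubs at full-picture pixels small (253,206), medium (253,49), large (107,205) and wide (82,47). I'll cross-check the positions from that.

```bash
python3 - <<'E'
from h import *
c=cap('wrist')
g=cv2.cvtColor(c['color'],cv2.COLOR_RGB2GRAY)
for n,p in dict(small=(253,206),medium=(253,49),large=(107,205),wide=(82,47)).items():
  x,y=p;s=g[y-9:y+10,x-9:x+10].astype(float);w=(s<75);yy,xx=np.nonzero(w)
  q=(x-9+xx.mean(),y-9+yy.mean());print(n,np.round(q,1),w.sum(),ray(c,q,.104).round(4))
E
```

```text
small [252.1 206.9] 97 [ 0.4794 -0.2547  0.104 ]
medium [253.5  48. ] 194 [ 0.5935 -0.2486  0.104 ]
large [108.7 204.9] 114 [ 0.4742 -0.141   0.104 ]
wide [81.5 45.9] 217 [ 0.5871 -0.1335  0.104 ]
```

Both cameras agree to within 0.6 mm. I'll seat the small jar.

```bash
python3 -m pendant '[[0,0,-0.012,0,0,0,0],[0,0,-0.024,0,0,0,0],[0,0,-0.034,0,0,0,0],[0,0,-0.04,0,0,0,0],[0,0,-0.043,0,0,0,0],[0,0,-0.043,0,0,0,0],[0,0,-0.043,0,0,0,0]]'
```

```text
clock: 8.57
eef_pos: [0.4796, -0.2542, 0.1287]
eef_rot: [1.0, 0.031, 0.0, 0.0]
wrist_force: [0.6, 0.1, 0.3]
width: 0.028
grasp_force: 59.2
```

```bash
python3 -m pendant '[[0,0,-0.001,0,0,0,0],[0,0,-0.002,0,0,0,0],[0,0,-0.003,0,0,0,0],[0,0,-0.003,0,0,0,0]]'
```

```text
clock: 9.07
eef_pos: [0.4795, -0.2542, 0.126]
eef_rot: [1.0, 0.031, 0.0, 0.0]
wrist_force: [-2.7, 1.3, 5.5]
width: 0.028
grasp_force: 59.9
```

Contact at 5.5 N with the TCP 22 mm over the plate, so it is seated. I'll release, rise and go back over the stack.

```bash
python3 -m pendant '[[0,0,0.001,0,0,0,0.5],[0,0,0.001,0,0,0,0.6],[0,0,0.001,0,0,0,0.8],[0,0,0.01,0,0,0,1],[0,0,0.04,0,0,0,1],[0,0,0.09,0,0,0,1],[0,0,0.14,0,0,0,1],[0.01,0.04,0.175,0,0,0,1],[0.02,0.09,0.175,0,0,0,1],[0.03,0.15,0.175,0,0,0,1],[0.04,0.21,0.175,0,0,0,1],[0.05,0.27,0.175,0,0,0,1],[0.06,0.33,0.175,0,0,0,1],[0.07,0.38,0.175,0,0,0,1],[0.078,0.42,0.175,0,0,0,1],[0.078,0.4355,0.175,0,0,0,1],[0.078,0.4355,0.175,0,0,0,1],[0.078,0.4355,0.175,0,0,0,1]]'
cat >> h.py <<'E'
def lid(xy,z,file=None):
    c=cap('wrist',file);g=cv2.cvtColor(c['color'],cv2.COLOR_RGB2GRAY)
    e=proj(c,[[*xy,z]])[0];x,y=e.round().astype(int)
    n,l,st,ce=cv2.connectedComponentsWithStats((g>130).astype(np.uint8));i=l[y,x]
    print('exp',e.round(1),'blob',ce[i].round(1),st[i],ray(c,ce[i],z).round(4));return c
E
python3 - <<'E'
from h import *
lid((.557,.181),.156,'w2.png');print(manip.observe()['eef_pos'].round(4))
s=cap('scene');cv2.imwrite('pics/s2.png',s['color'][:,:,::-1])
a=cv2.resize(s['color'][135:215,125:230],None,fx=4,fy=4,interpolation=2);b=cv2.imread('pics/w2.png')[50:240:,140:400][:,:,::-1]
b=cv2.resize(b,(380,320));cv2.imwrite('pics/v2.png',np.hstack([a,b])[:,:,::-1])
E
```

```text
clock: 11.32
eef_pos: [0.5577, 0.1793, 0.3006]
eef_rot: [1.0, 0.029, 0.0, 0.001]
wrist_force: [0.1, -0.7, 0.5]
width: 0.0857
grasp_force: 0.0
exp [250.  182.3] blob [250.6 182.5] [235 167  33  32 840] [0.5567 0.1803 0.156 ]
[0.5577 0.1792 0.3006]
```

View pics/v2.png

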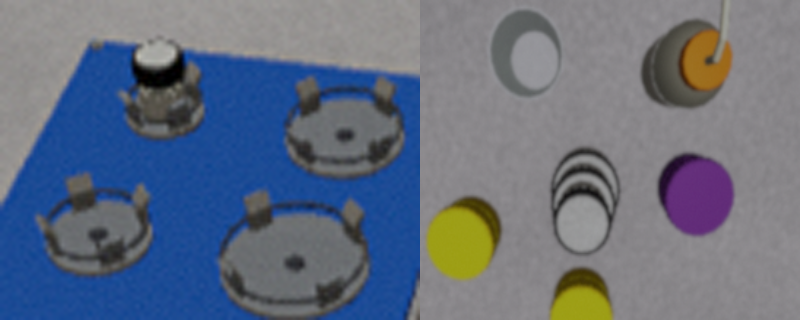

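The small jar is seated upright in its clamp (crop 160,85), and the medium lid measures (0.5567, 0.1803). I'll pick the medium jar.

```bash
python3 -m pendant '[[0,-0.001,-0.04,0,0,0,1],[0,-0.001,-0.08,0,0,0,1],[0,-0.001,-0.12,0,0,0,1],[0,-0.001,-0.15,0,0,0,1],[0,-0.001,-0.165,0,0,0,1],[0,-0.001,-0.171,0,0,0,1],[0,-0.001,-0.171,0,0,0,1],[0,-0.001,-0.171,0,0,0,0.7],[0,-0.001,-0.171,0,0,0,0.6],[0,-0.001,-0.171,0,0,0,0.5],[0,-0.001,-0.171,0,0,0,0.3],[0,-0.001,-0.171,0,0,0,0],[0,-0.001,-0.171,0,0,0,0]]'
```

```text
clock: 13.05
eef_pos: [0.5578, 0.1807, 0.13]
eef_rot: [1.0, 0.031, 0.001, -0.0]
wrist_force: [0.1, 0.6, 5.6]
width: 0.0405
grasp_force: 60.6
```

```bash
python3 -m pendant '[[0,0,0.002,0,0,0,0],[0,0,0.01,0,0,0,0],[0,0,0.03,0,0,0,0],[0,0,0.06,0,0,0,0],[0,0,0.1,0,0,0,0],[0,0,0.14,0,0,0,0],[0,0,0.165,0,0,0,0],[0,0,0.171,0,0,0,0],[0,0,0.171,0,0,0,0],[0,0,0.171,0,0,0,0]]'
python3 - <<'E'
from h import *
held(.027,.021)
lid((.557,.179),.108)
E
```

```text
clock: 14.3
eef_pos: [0.5568, 0.1801, 0.2987]
eef_rot: [1.0, 0.031, -0.001, 0.0]
wrist_force: [-0.2, 0.2, -1.1]
width: 0.0402
grasp_force: 60.6
tcp [0.5568 0.1801 0.2987] exp px [251.9 275.2] blob [252.1 274.4] [ 214  241   77   68 4084] offset mm [ 0.4 -0. ] disc dia mm [np.float64(36.4)]
exp [252.6 171.4] blob [252.1 171.4] [ 233  153   39   38 1199] [0.5569 0.1796 0.108 ]
```

Medium is held and centred, and the large lid is at (0.5569, 0.1796). I'll carry and lower it.

```bash
python3 -m pendant '[[0,-0.02,0,0,0,0,0],[0.005,-0.055,0,0,0,0,0],[0.01,-0.1,0,0,0,0,0],[0.015,-0.15,0,0,0,0,0],[0.02,-0.2,0,0,0,0,0],[0.025,-0.25,0,0,0,0,0],[0.03,-0.3,0,0,0,0,0],[0.0365,-0.35,0,0,0,0,0],[0.0365,-0.395,0,0,0,0,0],[0.0365,-0.42,0,0,0,0,0],[0.0365,-0.4285,0,0,0,0,0],[0.0365,-0.4285,-0.03,0,0,0,0],[0.0365,-0.4285,-0.07,0,0,0,0],[0.0365,-0.4285,-0.11,0,0,0,0],[0.0365,-0.4285,-0.13,0,0,0,0],[0.0365,-0.4285,-0.135,0,0,0,0],[0.0365,-0.4285,-0.135,0,0,0,0],[0.0365,-0.4285,-0.135,0,0,0,0]]'
```

```text
clock: 16.65
eef_pos: [0.5946, -0.2482, 0.1669]
eef_rot: [1.0, 0.031, 0.001, 0.0]
wrist_force: [0.5, -0.4, -0.6]
width: 0.0405
grasp_force: 60.6
```

```bash
python3 -m pendant '[[0,0,-0.01,0,0,0,0],[0,0,-0.02,0,0,0,0],[0,0,-0.03,0,0,0,0],[0,0,-0.035,0,0,0,0],[0,0,-0.037,0,0,0,0],[0,0,-0.0385,0,0,0,0],[0,0,-0.0395,0,0,0,0],[0,0,-0.0395,0,0,0,0]]'
```

```text
clock: 17.65
eef_pos: [0.594, -0.2482, 0.1261]
eef_rot: [1.0, 0.031, 0.0, 0.0]
wrist_force: [0.4, -0.7, -0.7]
width: 0.0404
grasp_force: 60.7
```

```bash
python3 -m pendant '[[0,0,-0.001,0,0,0,0],[0,0,-0.002,0,0,0,0],[0,0,-0.002,0,0,0,0]]'
```

```text
clock: 18.02
eef_pos: [0.5942, -0.2482, 0.1261]
eef_rot: [1.0, 0.031, 0.001, 0.0]
wrist_force: [-6.3, 3.0, 11.5]
width: 0.0406
grasp_force: 61.7
```

Contact at 11.5 N on the plate at the expected height. I'll release and go for the large jar.

```bash
python3 -m pendant '[[0,0,0.002,0,0,0,0.6],[0,0,0.002,0,0,0,0.75],[0,0,0.002,0,0,0,0.9],[0,0,0.01,0,0,0,1],[0,0,0.04,0,0,0,1],[0,0,0.09,0,0,0,1],[0,0,0.14,0,0,0,1],[-0.005,0.04,0.1765,0,0,0,1],[-0.01,0.09,0.1765,0,0,0,1],[-0.015,0.15,0.1765,0,0,0,1],[-0.02,0.21,0.1765,0,0,0,1],[-0.025,0.27,0.1765,0,0,0,1],[-0.03,0.33,0.1765,0,0,0,1],[-0.0365,0.38,0.1765,0,0,0,1],[-0.0365,0.42,0.1765,0,0,0,1],[-0.0365,0.4285,0.17,0,0,0,1],[-0.0365,0.4285,0.13,0,0,0,1],[-0.0365,0.4285,0.08,0,0,0,1],[-0.0365,0.4285,0.05,0,0,0,1],[-0.0365,0.4285,0.05,0,0,0,1]]'
python3 - <<'E'
from h import *
print(manip.observe()['eef_pos'].round(4))
lid((.557,.1796),.108,'w3.png')
s=cap('scene')
a=cv2.resize(s['color'][135:215,125:230],None,fx=4,fy=4,interpolation=2);b=cv2.resize(cv2.imread('pics/w3.png')[:,:,::-1],(380,320));cv2.imwrite('pics/v3.png',np.hstack([a,b])[:,:,::-1])
E
```

```text
clock: 20.52
eef_pos: [0.5561, 0.1784, 0.1714]
eef_rot: [1.0, 0.03, -0.002, 0.001]
wrist_force: [-0.2, -0.2, 1.0]
width: 0.0855
grasp_force: 0.0
[0.5561 0.1784 0.1714]
exp [250.2 206.9] blob [250.  206.5] [ 220  178   61   58 2791] [0.5573 0.1798 0.108 ]
```

View pics/v3.png

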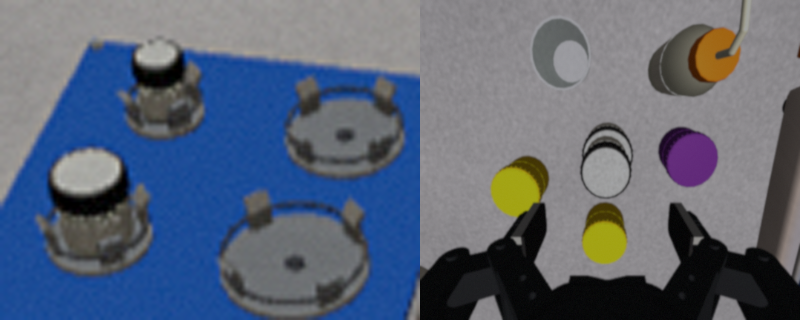

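Small and medium are seated upright, and the large lid is confirmed at (0.557, 0.180). I'll pick large.

```bash
python3 -m pendant '[[0,0,-0.03,0,0,0,1],[0,0,-0.06,0,0,0,1],[0,0,-0.085,0,0,0,1],[0,0,-0.099,0,0,0,1],[0,0,-0.099,0,0,0,1],[0,0,-0.099,0,0,0,0.8],[0,0,-0.099,0,0,0,0.7],[0,0,-0.099,0,0,0,0.6],[0,0,-0.099,0,0,0,0.4],[0,0,-0.099,0,0,0,0],[0,0,-0.099,0,0,0,0]]'
```

```text
clock: 22.0
eef_pos: [0.5583, 0.1805, 0.0762]
eef_rot: [1.0, 0.031, 0.001, -0.0]
wrist_force: [-0.3, -1.3, 6.0]
width: 0.0527
grasp_force: 62.7
```

```bash
python3 -m pendant '[[0,0,0.002,0,0,0,0],[0,0,0.01,0,0,0,0],[0,0,0.03,0,0,0,0],[0,0,0.06,0,0,0,0],[0,0,0.1,0,0,0,0],[0,0,0.15,0,0,0,0],[0,0,0.19,0,0,0,0],[0,0,0.215,0,0,0,0],[0,0,0.225,0,0,0,0],[0,0,0.225,0,0,0,0],[0,0,0.225,0,0,0,0]]'
python3 - <<'E'
from h import *
held(.033,.027)
lid((.5565,.176),.056)
E
```

```text
clock: 23.38
eef_pos: [0.5568, 0.1801, 0.2982]
eef_rot: [1.0, 0.031, -0.001, 0.0]
wrist_force: [-1.0, -1.6, -1.4]
width: 0.0527
grasp_force: 62.9
tcp [0.5568 0.1801 0.2982] exp px [252.  282.8] blob [252.  281.5] [ 199  236  107   92 7735] offset mm [0.7 0. ] disc dia mm [np.float64(48.4)]
exp [254.6 163.5] blob [253.3 162.4] [ 232  142   43   42 1437] [0.5579 0.1779 0.056 ]
```

```bash
python3 -m pendant '[[0,-0.02,0,0,0,0,0],[-0.015,-0.055,0,0,0,0,0],[-0.03,-0.1,0,0,0,0,0],[-0.045,-0.15,0,0,0,0,0],[-0.06,-0.2,0,0,0,0,0],[-0.07,-0.245,0,0,0,0,0],[-0.08,-0.285,0,0,0,0,0],[-0.083,-0.31,0,0,0,0,0],[-0.083,-0.3205,0,0,0,0,0],[-0.083,-0.3205,-0.03,0,0,0,0],[-0.083,-0.3205,-0.07,0,0,0,0],[-0.083,-0.3205,-0.11,0,0,0,0],[-0.083,-0.3205,-0.13,0,0,0,0],[-0.083,-0.3205,-0.135,0,0,0,0],[-0.083,-0.3205,-0.135,0,0,0,0],[-0.083,-0.3205,-0.135,0,0,0,0]]'
```

```text
clock: 25.48
eef_pos: [0.4751, -0.1402, 0.166]
eef_rot: [1.0, 0.031, 0.001, 0.0]
wrist_force: [0.5, 0.3, -1.0]
width: 0.0524
grasp_force: 63.0
```

```bash
python3 -m pendant '[[0,0,-0.01,0,0,0,0],[0,0,-0.02,0,0,0,0],[0,0,-0.03,0,0,0,0],[0,0,-0.036,0,0,0,0],[0,0,-0.039,0,0,0,0],[0,0,-0.041,0,0,0,0],[0,0,-0.042,0,0,0,0],[0,0,-0.042,0,0,0,0]]'
```

```text
clock: 26.48
eef_pos: [0.4744, -0.1401, 0.1241]
eef_rot: [1.0, 0.031, 0.0, 0.0]
wrist_force: [-6.5, 2.0, 10.2]
width: 0.0523
grasp_force: 64.4
```

Contact at the expected height. I'll release and return over the wide jar.

```bash
python3 -m pendant '[[0,0,0.002,0,0,0,0.75],[0,0,0.002,0,0,0,0.85],[0,0,0.002,0,0,0,1],[0,0,0.01,0,0,0,1],[0,0,0.04,0,0,0,1],[0,0,0.09,0,0,0,1],[0,0,0.14,0,0,0,1],[0.02,0.04,0.1765,0,0,0,1],[0.04,0.09,0.1765,0,0,0,1],[0.06,0.15,0.1765,0,0,0,1],[0.07,0.2,0.1765,0,0,0,1],[0.08,0.25,0.1765,0,0,0,1],[0.083,0.29,0.1765,0,0,0,1],[0.083,0.312,0.1765,0,0,0,1],[0.083,0.318,0.16,0,0,0,1],[0.083,0.318,0.12,0,0,0,1],[0.083,0.318,0.08,0,0,0,1],[0.083,0.318,0.05,0,0,0,1],[0.083,0.318,0.05,0,0,0,1]]'
python3 - <<'E'
from h import *
print(manip.observe()['eef_pos'].round(4))
lid((.557,.177),.056,'w4.png')
s=cap('scene')
a=cv2.resize(s['color'][135:215,125:230],None,fx=4,fy=4,interpolation=2);b=cv2.resize(cv2.imread('pics/w4.png')[:,:,::-1],(380,320));cv2.imwrite('pics/v4.png',np.hstack([a,b])[:,:,::-1])
E
```

```text
clock: 28.85
eef_pos: [0.5557, 0.1755, 0.1696]
eef_rot: [1.0, 0.03, -0.003, 0.001]
wrist_force: [-0.0, 0.2, 1.4]
width: 0.0857
grasp_force: 0.0
[0.5557 0.1755 0.1696]
exp [250.1 187.9] blob [249.1 186.5] [ 218  157   63   60 2977] [0.5584 0.178  0.056 ]
```

View pics/v4.png

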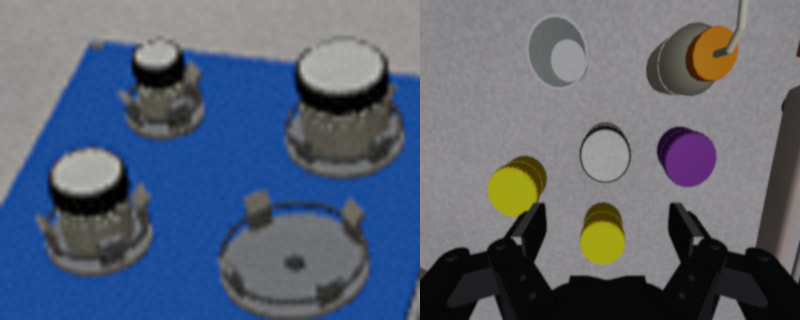

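Three jars are seated upright, and the wide lid measures (0.558, 0.178) with its surroundings clear. I'll pick it.

```bash
python3 -m pendant '[[0.001,0.0005,-0.04,0,0,0,1],[0.001,0.0005,-0.08,0,0,0,1],[0.001,0.0005,-0.11,0,0,0,1],[0.001,0.0005,-0.135,0,0,0,1],[0.001,0.0005,-0.15,0,0,0,1],[0.001,0.0005,-0.155,0,0,0,1],[0.001,0.0005,-0.155,0,0,0,1],[0.001,0.0005,-0.155,0,0,0,0.9],[0.001,0.0005,-0.155,0,0,0,0.8],[0.001,0.0005,-0.155,0,0,0,0.6],[0.001,0.0005,-0.155,0,0,0,0],[0.001,0.0005,-0.155,0,0,0,0]]'
```

```text
clock: 30.45
eef_pos: [0.559, 0.1785, 0.0189]
eef_rot: [1.0, 0.031, 0.001, -0.0]
wrist_force: [-2.2, -1.4, 5.4]
width: 0.0646
grasp_force: 66.5
```

```bash
python3 -m pendant '[[0,0,0.002,0,0,0,0],[0,0,0.01,0,0,0,0],[0,0,0.03,0,0,0,0],[0,0,0.06,0,0,0,0],[0,0,0.1,0,0,0,0],[0,0,0.15,0,0,0,0],[0,0,0.2,0,0,0,0],[0,0,0.25,0,0,0,0],[0,0,0.275,0,0,0,0],[0,0,0.2825,0,0,0,0],[0,0,0.2825,0,0,0,0],[0,0,0.2825,0,0,0,0]]'
python3 - <<'E'
from h import *
held(.038,.033)
E
```

```text
clock: 31.95
eef_pos: [0.5577, 0.1781, 0.2985]
eef_rot: [1.0, 0.031, -0.001, 0.0]
wrist_force: [1.3, 0.9, -0.8]
width: 0.0645
grasp_force: 66.7
tcp [0.5578 0.178  0.2985] exp px [252.  289.8] blob [252.  282.8] [  183   228   139   107 11967] offset mm [3.6 0.2] disc dia mm [np.float64(60.0)]
```

The wide disc is partly hidden by the palm (107 px high instead of about 120). Corrected for that, the offset is under 1 mm. I'll place it.

```bash
python3 -m pendant '[[0,-0.02,0,0,0,0,0],[0.005,-0.055,0,0,0,0,0],[0.01,-0.1,0,0,0,0,0],[0.015,-0.15,0,0,0,0,0],[0.02,-0.2,0,0,0,0,0],[0.025,-0.245,0,0,0,0,0],[0.028,-0.28,0,0,0,0,0],[0.0285,-0.3,0,0,0,0,0],[0.0285,-0.3113,0,0,0,0,0],[0.0285,-0.3113,-0.03,0,0,0,0],[0.0285,-0.3113,-0.07,0,0,0,0],[0.0285,-0.3113,-0.11,0,0,0,0],[0.0285,-0.3113,-0.13,0,0,0,0],[0.0285,-0.3113,-0.135,0,0,0,0],[0.0285,-0.3113,-0.135,0,0,0,0],[0.0285,-0.3113,-0.135,0,0,0,0]]'
```

```text
clock: 34.0
eef_pos: [0.5876, -0.1327, 0.1667]
eef_rot: [1.0, 0.031, 0.001, 0.0]
wrist_force: [0.7, 1.0, -2.4]
width: 0.0649
grasp_force: 66.9
```

```bash
python3 -m pendant '[[0,0,-0.01,0,0,0,0],[0,0,-0.02,0,0,0,0],[0,0,-0.03,0,0,0,0],[0,0,-0.037,0,0,0,0],[0,0,-0.041,0,0,0,0],[0,0,-0.043,0,0,0,0],[0,0,-0.044,0,0,0,0],[0,0,-0.044,0,0,0,0]]'
```

```text
clock: 35.0
eef_pos: [0.5869, -0.133, 0.1229]
eef_rot: [1.0, 0.031, 0.0, 0.0]
wrist_force: [-4.8, 0.3, 6.8]
width: 0.0647
grasp_force: 67.6
```

```bash
python3 -m pendant '[[0,0,0,0,0,0,0.9],[0,0,0.001,0,0,0,1],[0,0,0.001,0,0,0,1],[0,0,0.001,0,0,0,1],[0,0,0.02,0,0,0,1],[0,0,0.06,0,0,0,1],[0,0,0.11,0,0,0,1],[0,0,0.16,0,0,0,1],[0,0.03,0.18,0,0,0,1],[0,0.08,0.18,0,0,0,1],[0,0.13,0.18,0,0,0,1],[0,0.15,0.18,0,0,0,1],[0,0.15,0.18,0,0,0,1],[0,0.15,0.18,0,0,0,1]]'
python3 - <<'E'
from h import *
s=cap('scene');t=cap('top')
a=cv2.resize(s['color'][135:300,120:410],(800,455),interpolation=2)
cv2.imwrite('pics/f.png',a[:,:,::-1])
th=np.linspace(0,6.283,60)
g=cv2.cvtColor(s['color'],cv2.COLOR_RGB2GRAY)
n,l,st,ce=cv2.connectedComponentsWithStats((g>125).astype(np.uint8))
for k,c,h in [('small',(.4793,-.2547),.148),('medium',(.5936,-.2485),.152),('large',(.4743,-.1408),.156),('wide',(.5872,-.1333),.16)]:
  e=proj(s,[[*c,h]])[0];i=l[int(e[1]+.5),int(e[0]+.5)];print(k,e.round(1),ce[i].round(1),st[i][4],ray(s,ce[i],h).round(4))
E
```

```text
clock: 36.75
eef_pos: [0.587, 0.0147, 0.3011]
eef_rot: [1.0, 0.029, -0.0, 0.001]
wrist_force: [0.1, -0.7, 0.2]
width: 0.0854
grasp_force: 0.0
small [163.2 147.7] [273.  214.2] 115155 [0.6294 0.046  0.148 ]
medium [145.8 177.5] [146.2 177.3] 134 [ 0.5929 -0.2477  0.152 ]
large [209.4 151.4] [273.  214.2] 115155 [0.6372 0.0474 0.156 ]
wide [196.2 181.7] [196.7 181.3] 401 [ 0.5857 -0.1327  0.16  ]
```

View pics/f.png

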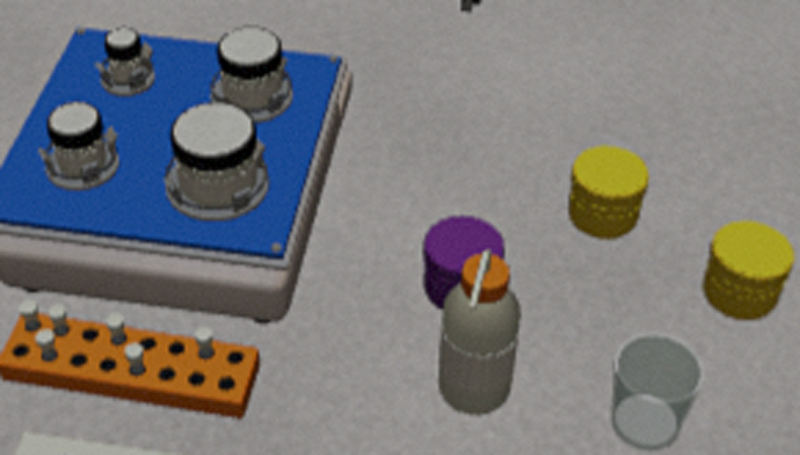

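All four jars stand upright in their own clamps, at crop (123,60) small, (80,140) medium, (250,70) large and (215,155) wide. The bottle and beaker have not moved and the gripper is clear, so I'll hand in.

```bash
python3 -c "
from rig import manip
print(manip.job_done())"
```

```text
the job is handed in; nothing more can be done
None
```

All four jars are seated upright in their own clamps and released, the wash bottle and beaker were not disturbed, and the job was handed in at about 37 s on the clock.

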